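# Seat the slit plate, then hold a shell stone over the light to grade its grain

### The job

First press the slit plate of the grading light box down at its raised end until it lies level in its recess. Then take the white stone by its faces from the low stand, carry it over the top of the tall drying rack without touching the rack, and finish still holding it on edge, motionless, centred just above the slit and in line with it, less than a finger's breadth clear. The stone must not touch the plate or light box, the other things stay where they are, and you keep hold of the stone to the end: do not set it down or let go.

Things in the scene. Friction and masses are not known exactly. Their poses are not given: they have to be found in the camera images.
- light_box: Grey grading light box, 150 (x) x 124 (y) x 44 mm high, fixed; origin at the centre of its underside, z up. The recess in its top, 114 x 88 mm and 6 mm deep with a glowing pale-yellow floor 38 mm above the table, takes the slit plate flush with the rim.
- slit (a point): Centre of the slit, on the top face of the loose dark metal slit plate (110 x 84 x 6 mm, 0.13 kg). The slit is a hole 18 mm wide (along x), 46 mm long (along y); axes as the light box's. At the start the plate's +x end is propped up, tilted 0.1 rad; seated, this point is 44 mm above the table. Press about 40 mm from the centre towards +x, with closed fingers, until the force is well above 5 N.
- shell_stone_center (a point): Centre of the white shell stone blank on edge: a disc 34 mm across, 12 mm thick, faces flat within 11 mm of the axis, bevelled to a 6 mm rim, about 24 g. x is the disc's axis (thickness), at the start along the stand's x; centre 37 mm above the table. Over the slit, its x lies along the slit's x (either way round), so that the rim runs along the slit's length.
- stone_stand: Low bamboo stand, 250 (x) x 56 (y) mm, fixed; origin at the centre of its underside. Three seats along x at -80, 0, +80 mm, floor 20 mm above the table; each stone stands on edge between short rungs fore and aft of its faces, 11 mm high, so its upper 23 mm is free; 10 mm side rails stop it rolling. The white stone may be in any seat.
- drying_rack: Tall bamboo drying rack standing between stand and light box, 270 (x) x 50 (y) mm, with a row of upright rungs up to 110 mm above the table along its x and white stones fixed between them; fixed, origin at the centre of its underside.
- slate_a_center (a point): Centre of a black slate stone blank, same size as the white one, in another seat of the stand; leave it.
- slate_b_center (a point): Centre of the other black slate stone blank, in the remaining seat; leave it.
- bowl: Jade-green ceramic bowl, 96 mm across, 45 mm high, loose, beyond the rack; origin at the centre of its underside; leave it.
- burnisher: Horn-handled burnisher lying on the table's far side, 170 mm long along its x, 19 mm high, loose; origin under its middle; leave it.
- plunger (a joint): Stiff brass plunger 8 mm across in the light box's recess, 45 mm from the centre towards the box's +x. At 0 it stands 10 mm out of the recess floor and props up that end of the slit plate; it gives way to about 5 N, slides straight down and stays where it is pushed. 0.010 m: flush with the floor.
Not all that is in view belongs to the job. Of the things that look like the part that bears shell_stone_center, the largest one is meant.

How it is judged:
By the outcome, as a careful person would: the job done as asked, in the order asked, and still so for the second after the job is handed in, while the arm keeps its last pose, push and grip.
It also fails if it takes over 58 s, if anything falls off the work surface, if the arm or the gripper's body presses on something with over 40 N, if the wrist force passes 120 N, or if a joint passes its speed limit or range.

### The arm

A 6-joint arm with a two-finger parallel gripper is mounted at the origin on the work surface. World frame = base frame: x ahead of the robot, y to its left, z up, the work surface at z = 0. Lengths are in mm, angles in rad, forces in N, time in s.
With the tool pointing down it reaches from about 400 to 825 mm from the base axis. Payload 7 kg.
Tool frame: the origin (TCP) lies on the front face of the gripper's body, between the roots of the fingers; the fingertips stand 66 mm ahead of it and the grasp point (between the pads) lies ahead of it (manip.pinch_z is the x of the grasp point in the tool frame, in mm); x points along the fingers, z is the direction in which the jaws open and shut, and the axes are right-handed (so a half turn about x gives the same grasp; the last joint's range is limited). The gripper opens to 88 mm and grips with 3 to 60 N. Pads are 19 mm wide; open, the fingers measure 130 mm over their backs; the gripper's body (78 mm by 193 mm) begins 47 mm behind the grasp point.
Start: joints at [-0.948, 0.359, 0.012, 0, -1.224, -0.288], TCP at [221.765, -637.508, 292.161] pointing down, gripper open.
Joint ranges: [-3.07, 3.07], [-1.43, 2.12], [-1.02, 1.25], [-3.03, 1.67], [-3.05, -0], [-3.03, 3.03]. Speed limits (rad/s): [2.39, 2.39, 3.01, 3.14, 3.14, 3.14].

### API

Orientations are given as a unit quaternion [w, x, y, z].
In Python, from bench import status, imaging, job, search_frame, trace, manip gives the robot as it stands. The module is installed in compiled form; this text tells all that it offers.
- The arm moves only by the shell command python3 -m creep 'ROWS' [FORCE]. ROWS is JSON, a list of rows, each a list of 7 numbers: the shift along the world's x, y, z scaled (see below), then the turn, a rotation vector about the world's x, y, z scaled (see below), then the opening, from 0 (shut) to 1 (fully open). A call has 1 to 12 rows; each row shifts and turns the commanded pose from where the row before left it; what a row does not reach is not made up. The controller multiplies each number of a shift by 500 mm and each number of a turn by 1.5 rad. A row lasts 1/8 s, in which the tool goes at most 62.5 mm and 10.7 degrees, less where a joint would pass 70% of its speed; a pose out of reach is approached as far as the arm can. A call with a number of a shift or a turn outside -1 to 1 is refused whole. A call with a gripper value outside its range is refused whole. The fingers move at their own pace and stop on an object; FORCE is the grip in N (left out, the last holds). Time passes only in rows, so rows that do not move let the fingers close. It gives the time, the measured TCP pose, the force and the opening at its end, in the units of the state.
- status.sense(): the state, without advancing time (a new reading comes with each control period).
- imaging.capture(name): name is "scene" or "top" or "wrist"; returns the picture (420x560x3 uint8, blue, green, red); there is no depth.
- imaging.calibration(name): a dict with "vertical_fov" (degrees; the focal length in pixels is half the picture's height over the tangent of half this angle, whatever the lens; pixels are square), "cx", "cy" (the principal point, pixels), "D" ([k1, k2, p1, p2, k3] as OpenCV has them; the pictures are not rectified), "world_from_camera" (4x4, takes a point from camera to world coordinates). Camera axes: x right, y down, z forward; pixel columns grow to the right and rows downward; lengths in mm; the calibration is good to about 2 mm. A picture is of the moment at which its call begins: read the wrist's pose just before it. calibration takes no time and is no camera call; for the wrist camera it gives the pose at the moment of the call.
- job.job_done(): hands the job in, once; it reports no verdict.
Trained networks look in the newest picture that a camera, given by its name, has taken for a name from the list of things; names that differ only in an ending like _2 or _b are one class to them, and where a whole thing is asked for, a point or a joint stands for the part that bears it (a point fixed in the world has none). Each returns a list of dicts, best first, with "confidence" (0 to 1); they miss things now and then, are a little off and sometimes report something else, mostly with a low value. They report only what shows in the picture. A call takes as long as a camera call. They do not tell look-alikes from the thing itself.
- search_frame(target, camera): "at" ([x, y, z] in mm, in world coordinates, good to about 4 mm: the middle of the surface that is visible of it).
- trace(target, camera): "mask" (420x560 bool, what is visible of it).
The state is a dict: "time": time; "joint_positions": joint angles; "qd": joint speeds; "effort": joint torques, N m; "ee_pos": TCP position; "eef_rot": TCP orientation; "force": force on the tool from outside, world axes, zero at the start; "moment": the same for the moment, N m; "opening": opening from 0.0 (shut) to 1.0 (fully open).
Only numpy, scipy, OpenCV 4.12 (cv2) and the standard library are available. Lean on these libraries where they do the work, as an engineer would, in place of code of your own. Each camera call takes 0.05 s, during which the arm holds its last target.

## Working session

There is one attempt and no reset: what is moved stays moved. The work goes in short steps, Python scripts to look and compute and a shell command to move; the robot and the scene stay as the last step left them, time stands still between calls to the robot, and variables do not carry over. Pictures are saved under pics/ and viewed, and the job is handed in when it is done.

```bash
mkdir -p pics; ls
cat > h.py <<'E'
import numpy as np,cv2
from bench import status, imaging, job, search_frame, trace, manip
def ray(cam,u,v,c=None):
    c=c or imaging.calibration(cam); f=210/np.tan(np.radians(c["vertical_fov"])/2)
    K=np.array([[f,0,c["cx"]],[0,f,c["cy"]],[0,0,1]]);D=np.array(c["D"],float)
    p=cv2.undistortPoints(np.array([[[u,v]]],float),K,D)[0,0]
    T=np.array(c["world_from_camera"]);d=T[:3,:3]@np.array([p[0],p[1],1]);return T[:3,3],d
def at(cam,u,v,z,c=None):
    o,d=ray(cam,u,v,c);return o+d*(z-o[2])/d[2]
def proj(cam,P,c=None):
    c=c or imaging.calibration(cam); f=210/np.tan(np.radians(c["vertical_fov"])/2)
    K=np.array([[f,0,c["cx"]],[0,f,c["cy"]],[0,0,1]]);D=np.array(c["D"],float)
    T=np.linalg.inv(np.array(c["world_from_camera"]))
    return cv2.projectPoints(np.array(P,float).reshape(-1,3),cv2.Rodrigues(T[:3,:3])[0],T[:3,3],K,D)[0][:,0]
E
python3 - <<'E'
from h import *
s=status.sense();print(s, manip.pinch_z)
for n in("scene","top"):
    im=imaging.capture(n);cv2.imwrite(f"pics/{n}0.png",im)
    c=imaging.calibration(n);print(n,np.round(c["world_from_camera"],3).tolist(),c["vertical_fov"],c["cx"],c["cy"],c["D"])
for t in("light_box","slit","shell_stone_center","stone_stand","drying_rack","slate_a_center","bowl","burnisher"):
    for r in search_frame(t,"top")[:4]: print(t,np.round(r["at"],1),round(r["confidence"],2))
E
```

```text
pics
{'time': 0.0, 'joint_positions': array([-9.47911132e-01,  3.59409177e-01,  1.10387030e-02, -3.80663699e-04,
       -1.22407837e+00, -2.88093073e-01]), 'qd': array([ 1.77092179e-03, -2.60430353e-03, -5.05722377e-04,  5.94560273e-06,
        6.08401128e-04, -8.13848882e-04]), 'effort': array([ 1.23708454e-03, -5.82721031e+01,  2.93056995e+01,  6.99707955e+00,
        6.86865402e-03, -1.83443558e-04]), 'ee_pos': array([ 221.64539373, -637.16210051,  291.19389897]), 'eef_rot': array([ 0.41004949, -0.57578015,  0.40943152,  0.57680366]), 'force': array([0.24654691, 0.51380791, 0.08750942]), 'moment': array([-0.0116539 ,  0.05168724, -0.00551547]), 'opening': 1.0009606716044395} 46.800000000000004
scene [[0.507, 0.713, -0.483, 996.78], [0.862, -0.416, 0.29, -270.301], [0.006, -0.564, -0.826, 727.382], [0.0, 0.0, 0.0, 1.0]] 52.76470860946929 276.2096516415979 210.8640693984082 [-0.01531305  0.          0.          0.          0.        ]
top [[-0.006, -0.989, 0.145, 439.929], [-1.0, 0.006, -0.005, -53.971], [0.005, -0.145, -0.989, 1043.948], [0.0, 0.0, 0.0, 1.0]] 42.80132605594264 281.0117276418998 216.62223070079756 [-0.17162045  0.          0.          0.          0.        ]
light_box [515.9 185.1  46.9] 0.6
slit [515.5 191.   46.9] 0.62
shell_stone_center [ 594.5 -333.9    8.5] 0.67
shell_stone_center [ 553.  -247.3   48.8] 0.59
shell_stone_center [ 667.7 -206.9    9.2] 0.48
stone_stand [763.  152.5  15.5] 0.63
stone_stand [ 474.1 -230.2   18.2] 0.59
drying_rack [507.    7.1  14.7] 0.67
slate_a_center [ 399.1 -208.8   51.9] 0.52
bowl [774.8 -76.8  20.5] 0.58
burnisher [763.8 152.9  16.1] 0.7
```

View pics/top0.png

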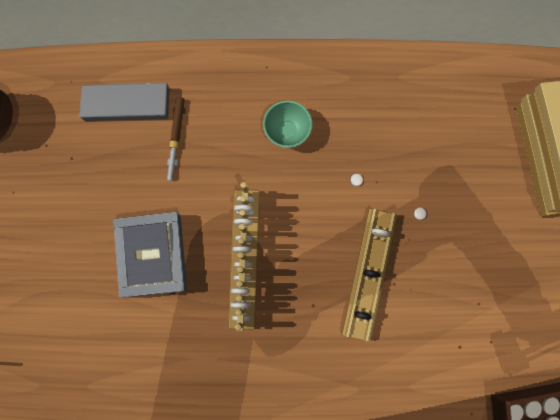

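View pics/scene0.png

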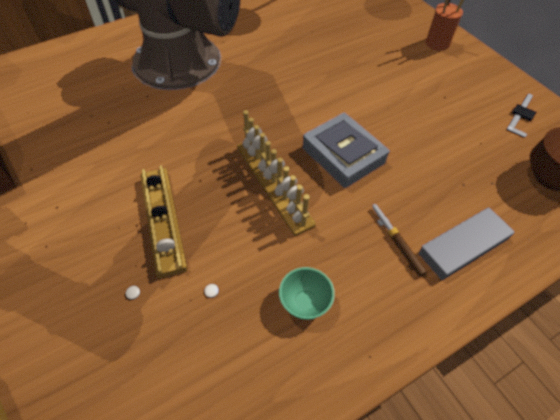

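Run:
```python
import cv2
t=cv2.imread("pics/top0.png");s=cv2.imread("pics/scene0.png")
cv2.imwrite("pics/z1.png",cv2.resize(t[200:310,100:200],None,fx=5.4,fy=5.4,interpolation=cv2.INTER_CUBIC))
cv2.imwrite("pics/z2.png",cv2.resize(s[105:195,290:400],None,fx=6,fy=6,interpolation=cv2.INTER_CUBIC))
cv2.imwrite("pics/z3.png",cv2.resize(t[190:350,330:450],None,fx=3.7,fy=3.7,interpolation=cv2.INTER_CUBIC))
```

```text
(no output)
```

View pics/z1.png

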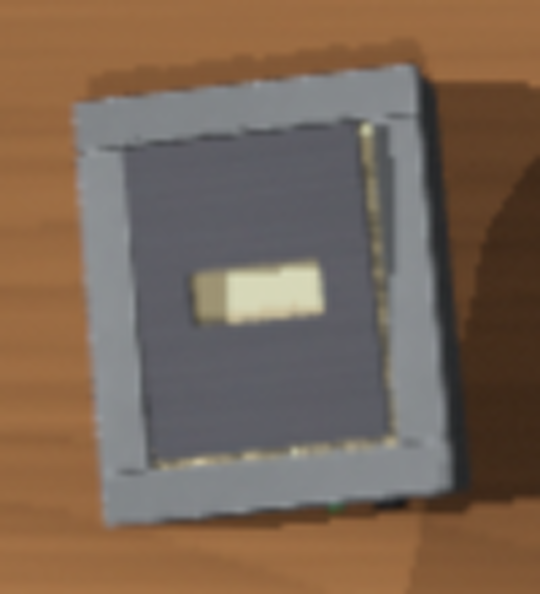

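View pics/z2.png

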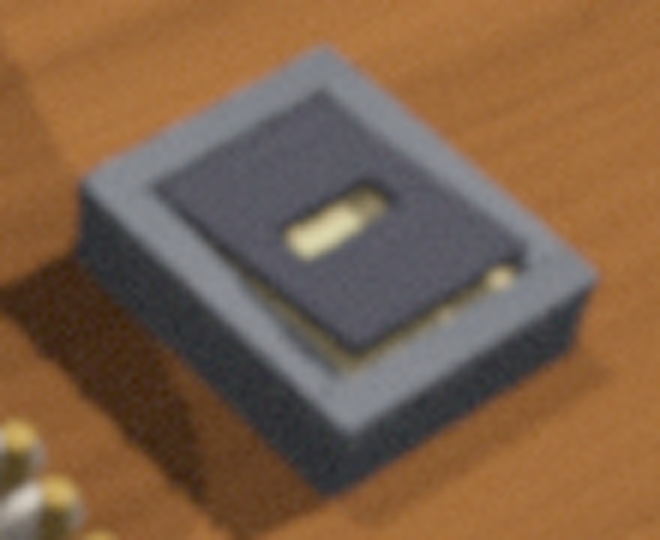

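View pics/z3.png

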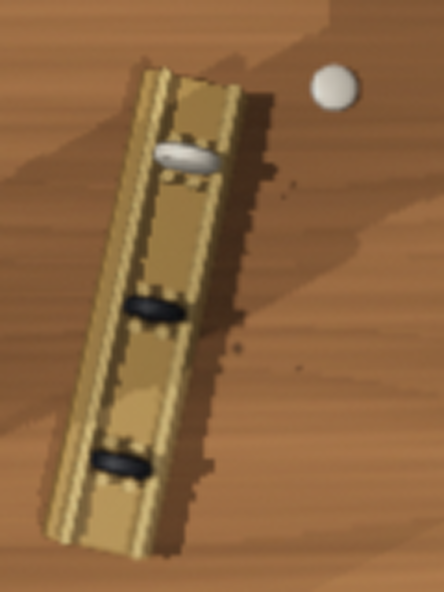

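Run:
```python
from h import *
P=[at("top",100+(u+.5)/5.4-.5,200+(v+.5)/5.4-.5,44)[:2] for u,v in((78,102),(415,67),(455,493),(107,523))]
P=np.array(P);print(P.round(1),P.mean(0));
d=(P[0]+P[1]-P[2]-P[3])/2;print("boxx",np.linalg.norm(d),np.degrees(np.arctan2(d[1],d[0])));e=(P[0]+P[3]-P[1]-P[2])/2;print(np.linalg.norm(e),np.degrees(np.arctan2(-e[0],e[1])))
for n,(u,v) in dict(white=(190,160),sb=(155,310),sa=(121,464),l1=(157,157),r1=(221,162)).items():
    print(n,at("top",330+(u+.5)/3.7-.5,190+(v+.5)/3.7-.5,50 if n not in("l1","r1") else 40).round(1))
# scene-based stone
for t in("shell_stone_center","slate_a_center"):
    for r in search_frame(t,"scene")[:4]: print(t,np.round(r["at"],1),round(r["confidence"],2))
    for cam in("scene","top"):
        for r in trace(t,cam)[:4]:
            ys,xs=np.nonzero(r["mask"]);print(cam,len(xs),xs.mean(),ys.mean(),r["confidence"],at(cam,xs.mean(),ys.mean(),45).round(1))
# stand outline
for r in trace("stone_stand","top"):
    m=r["mask"].astype(np.uint8);b=cv2.minAreaRect(cv2.findNonZero(m));print("stand",b,r["confidence"],[at("top",*p,20).round(1)[:2] for p in cv2.boxPoints(b)])
for r in trace("drying_rack","top"):
    m=r["mask"].astype(np.uint8);b=cv2.minAreaRect(cv2.findNonZero(m));print("rack",b,[at("top",*p,15).round(1)[:2] for p in cv2.boxPoints(b)])
```

```text
[[584.5 260.4]
 [596.2 139.1]
 [447.4 122.5]
 [436.3 245.4]] [516.09879475 191.85918362]
boxx 149.3578622764224 6.066079831749608
122.628560135197 5.356673217878516
white [ 553.4 -247.1   50. ]
sb [ 477.6 -227.1   50. ]
sa [ 401.  -208.3   50. ]
l1 [ 556.2 -232.    40. ]
r1 [ 553.4 -265.2   40. ]
shell_stone_center [ 560.8 -246.2   39.3] 0.76
shell_stone_center [ 671.6 -211.8    3.9] 0.51
scene 125 132.296 292.264 0.62 [ 618.9 -331.1   45. ]
scene 167 164.76646706586826 244.60479041916167 0.54 [ 558.7 -246.8   45. ]
top 78 420.5 213.5 0.62 [ 590.6 -326.    45. ]
top 108 356.52777777777777 179.5462962962963 0.52 [ 656.9 -204.4   45. ]
slate_a_center [ 401.2 -207.8   43.3] 0.63
scene 175 153.74285714285713 180.09142857142857 0.58 [ 405.  -208.7   45. ]
top 114 362.62280701754383 314.70175438596493 0.65 [ 401.4 -209.6   45. ]
stand ((369.06170654296875, 274.4380187988281), (30.832714080810547, 130.6159210205078), 12.136824607849121) 0.83 [array([ 362.8, -170.2]), array([ 607. , -228.5]), array([ 593.9, -287.6]), array([ 349.5, -227.5])]
rack ((244.4321746826172, 256.1383056640625), (27.65792465209961, 148.16543579101562), 2.700629234313965) [array([374.4,  44.1]), array([660.7,  32. ]), array([657.7, -22.2]), array([371.9,  -8.4])]
```

```bash
cat >> h.py <<'E'
from scipy.spatial.transform import Rotation as R
def tool():
    s=status.sense();q=s["eef_rot"];M=R.from_quat([q[1],q[2],q[3],q[0]]).as_matrix();return s,M
def rep(yaw=None,tgt=None):
    s,M=tool();print("t",s["time"],"pos",s["ee_pos"].round(1),"F",s["force"].round(2),"op",round(s["opening"],3),"q",s["joint_positions"].round(2))
    z=M[:,2];print("x",M[:,0].round(4),"jaw yaw",np.degrees(np.arctan2(z[1],z[0])).round(2))
    if yaw is not None:
        a=np.radians(yaw);zt=np.array([np.cos(a),np.sin(a),0]);
        if zt@z<0: zt=-zt
        xt=np.array([0,0,-1.]);T=np.stack([xt,np.cross(zt,xt),zt],1)
        rv=R.from_matrix(T@M.T).as_rotvec();print("rotvec/1.5",(rv/1.5).round(4),"deg",np.degrees(rv).round(2))
    if tgt is not None: print("shift/500",((np.array(tgt)-s["ee_pos"])/500).round(4))
E
python3 -c "
from h import *
rep(95.7,[556,196,292]);rep(-14)"
```

```text
t 0.9 pos [ 221.8 -637.5  292.2] F [-0.7  -0.24 -1.03] op 0.999 q [-0.95  0.36  0.01 -0.   -1.22 -0.29]
x [ 0. -0. -1.] jaw yaw 109.18
rotvec/1.5 [ 0.      0.     -0.1569] deg [  0.     0.   -13.48]
shift/500 [ 6.685e-01  1.667e+00 -4.000e-04]
t 0.9 pos [ 221.8 -637.5  292.2] F [-0.7  -0.24 -1.03] op 0.999 q [-0.95  0.36  0.01 -0.   -1.22 -0.29]
x [ 0. -0. -1.] jaw yaw 109.18
rotvec/1.5 [0.     0.     0.6611] deg [ 0.    0.   56.82]
```

```bash
python3 -m creep '[[0.04,0.09,0,0,0,-0.02,0],[0.04,0.09,0,0,0,-0.02,0],[0.04,0.09,0,0,0,-0.02,0],[0.04,0.09,0,0,0,-0.02,0],[0.04,0.09,0,0,0,-0.02,0],[0.04,0.09,0,0,0,-0.02,0],[0.04,0.09,0,0,0,-0.02,0],[0.04,0.09,0,0,0,-0.017,0],[0.04,0.09,0,0,0,0,0],[0.04,0.09,0,0,0,0,0],[0.04,0.09,0,0,0,0,0],[0.04,0.09,0,0,0,0,0]]' 10
python3 -c "
from h import *
rep(95.7,[556,196,250])"
```

```text
time: 2.4
ee_pos: [462.2, -95.9, 292.6]
eef_rot: [-0.475, 0.525, -0.474, -0.524]
force: [1.5, 0.1, -0.5]
opening: 0.003
t 2.4 pos [462.2 -95.9 292.6] F [ 1.5   0.06 -0.46] op 0.003 q [ 0.21  0.02 -0.42  0.   -1.13 -1.69]
x [ 1.1e-03  1.0e-04 -1.0e+00] jaw yaw 95.71
rotvec/1.5 [-0.0001  0.0007 -0.0001] deg [-0.01  0.06 -0.01]
shift/500 [ 0.1876  0.5838 -0.0852]
```

```bash
python3 -m creep '[[0.03,0.09,0,0,0,0,0],[0.03,0.09,0,0,0,0,0],[0.03,0.09,0,0,0,0,0],[0.03,0.09,-0.02,0,0,0,0],[0.03,0.09,-0.02,0,0,0,0],[0.03,0.09,-0.04,0,0,0,0],[0.0076,0.0438,-0.04,0,0,0,0],[0,0,0,0,0,0,0]]'
python3 - <<'E'
from h import *
rep(95.7,[556,196,120])
for n in("wrist","top"):
  c=imaging.calibration(n);im=imaging.capture(n);cv2.imwrite(f"pics/{n}1.png",im)
# reproject box in top/wrist
a=np.radians(5.7);X=np.array([np.cos(a),np.sin(a)]);Y=np.array([-X[1],X[0]])
im=cv2.imread("pics/wrist1.png")
c=imaging.calibration("wrist")
for hx,hy in((75,62),(57,44),(9,23)):
  P=[np.r_[np.array([516.1,191.9])+i*hx*X+j*hy*Y,44] for i,j in((1,1),(1,-1),(-1,-1),(-1,1))]
  cv2.polylines(im,[proj("wrist",P,c).round().astype(int)],True,(0,0,255),1)
cv2.imwrite("pics/wrist1o.png",im)
E
```

```text
time: 3.4
ee_pos: [554.7, 195.0, 229.8]
eef_rot: [0.473, -0.524, 0.476, 0.525]
force: [-0.8, 1.0, 0.1]
opening: 0.004
t 3.4 pos [554.7 195.  229.8] F [-0.84  1.02  0.06] op 0.004 q [ 0.67  0.27 -0.27 -0.   -1.04 -2.14]
x [-0.0033 -0.0021 -1.    ] jaw yaw 95.77
rotvec/1.5 [ 0.0014 -0.0022 -0.0008] deg [ 0.12 -0.19 -0.07]
shift/500 [ 0.0025  0.0019 -0.2197]
```

View pics/wrist1o.png

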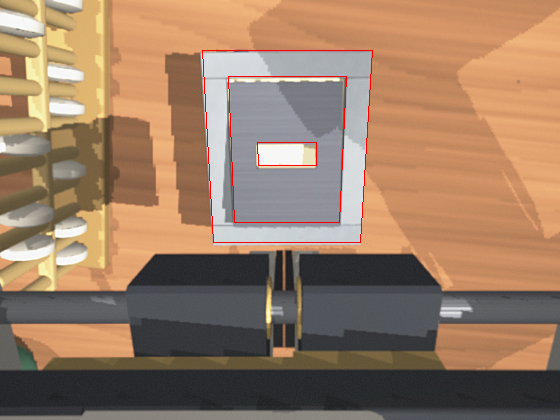

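```bash
python3 -m creep '[[0.002,0.002,-0.05,0,0,0,0],[0,0,-0.06,0,0,0,0],[0,0,-0.05,0,0,0,0],[0,0,-0.03,0,0,0,0],[0,0,-0.01,0,0,0,0],[0,0,0,0,0,0,0]]'
python3 -m creep '[[0,0,-0.008,0,0,0,0],[0,0,0,0,0,0,0]]'
```

```text
time: 4.25
ee_pos: [556.9, 195.3, 132.8]
eef_rot: [-0.475, 0.524, -0.474, -0.524]
force: [-0.5, -0.4, -0.8]
opening: 0.002
time: 4.5
ee_pos: [556.6, 195.5, 128.4]
eef_rot: [-0.475, 0.524, -0.474, -0.524]
force: [0.6, -0.5, -0.0]
opening: 0.006
```

```bash
python3 -m creep '[[0,0,-0.006,0,0,0,0],[0,0,-0.006,0,0,0,0],[0,0,0,0,0,0,0]]'
python3 -m creep '[[0,0,-0.006,0,0,0,0],[0,0,-0.006,0,0,0,0],[0,0,0,0,0,0,0]]'
python3 -m creep '[[0,0,-0.004,0,0,0,0],[0,0,-0.004,0,0,0,0],[0,0,0,0,0,0,0]]'
```

```text
time: 4.88
ee_pos: [556.4, 195.3, 121.8]
eef_rot: [0.474, -0.524, 0.475, 0.524]
force: [-0.2, 0.0, 0.1]
opening: 0.01
time: 5.25
ee_pos: [556.9, 195.5, 116.2]
eef_rot: [-0.475, 0.524, -0.474, -0.524]
force: [2.1, -0.3, 2.5]
opening: 0.002
time: 5.62
ee_pos: [556.9, 195.6, 112.2]
eef_rot: [-0.475, 0.524, -0.474, -0.524]
force: [1.7, 0.4, 2.1]
opening: 0.004
```

```bash
python3 -m creep '[[0,0,-0.003,0,0,0,0],[0,0,-0.003,0,0,0,0],[0,0,0,0,0,0,0]]'
python3 -m creep '[[0,0,-0.003,0,0,0,0],[0,0,0,0,0,0,0],[0,0,0,0,0,0,0]]'
```

```text
time: 6.0
ee_pos: [557.0, 195.6, 109.9]
eef_rot: [-0.475, 0.524, -0.474, -0.524]
force: [2.0, -0.7, 7.7]
opening: 0.005
time: 6.38
ee_pos: [557.0, 195.6, 109.8]
eef_rot: [-0.475, 0.525, -0.474, -0.524]
force: [-3.0, -0.5, 21.4]
opening: 0.008
```

```bash
python3 -m creep '[[0,0,0.005,0,0,0,0],[0,0,0.01,0,0,0,0],[0,0,0.05,0,0,0,0],[0,0,0.08,0,0,0,0],[0,0,0.08,0,0,0,0],[0,0,0.04,0,0,0,0],[0,0,0,0,0,0,0]]'
python3 - <<'E'
from h import *
rep(95.7)
c=imaging.calibration("wrist");im=imaging.capture("wrist");cv2.imwrite("pics/wrist2.png",im)
im2=imaging.capture("scene");cv2.imwrite("pics/scene2.png",cv2.resize(im2[105:195,290:400],None,fx=6,fy=6,interpolation=cv2.INTER_CUBIC))
a=np.radians(5.7);X=np.array([np.cos(a),np.sin(a)]);Y=np.array([-X[1],X[0]])
im=cv2.resize(im,None,fx=3,fy=3,interpolation=cv2.INTER_CUBIC)
for hx,hy in((75,62),(57,44),(9,23)):
  P=[np.r_[np.array([516.1,191.9])+i*hx*X+j*hy*Y,44] for i,j in((1,1),(1,-1),(-1,-1),(-1,1))]
  cv2.polylines(im,[(proj("wrist",P,c)*3+1).round().astype(int)],True,(0,0,255),1)
cv2.imwrite("pics/wrist2o.png",im[100:700,480:1240])
E
```

```text
time: 7.25
ee_pos: [556.7, 195.7, 241.4]
eef_rot: [-0.475, 0.524, -0.474, -0.524]
force: [-0.0, 0.9, -1.5]
opening: 0.003
t 7.25 pos [556.7 195.7 241.4] F [-0.04  0.93 -1.53] op 0.003 q [ 0.67  0.26 -0.25 -0.   -1.06 -2.14]
x [ 0.0015  0.0015 -1.    ] jaw yaw 95.69
rotvec/1.5 [-0.001   0.001   0.0001] deg [-0.08  0.09  0.01]
```

View pics/wrist2o.png

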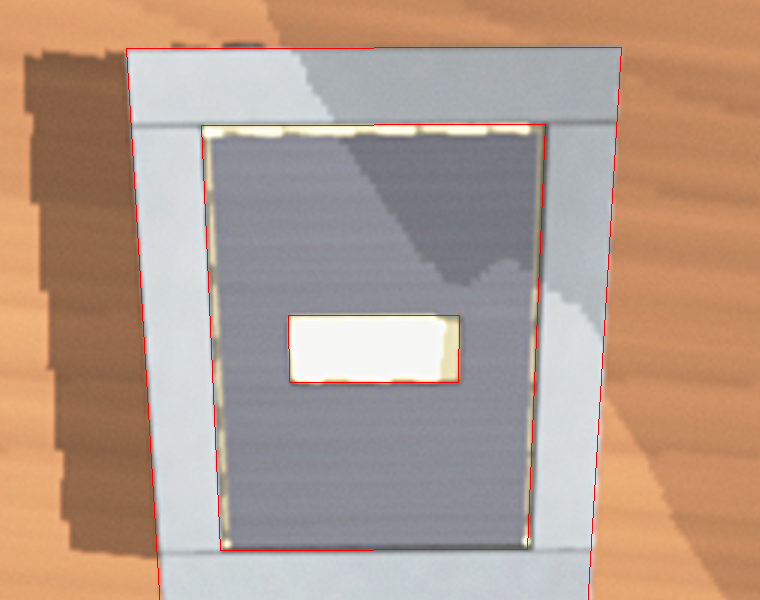

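View pics/scene2.png

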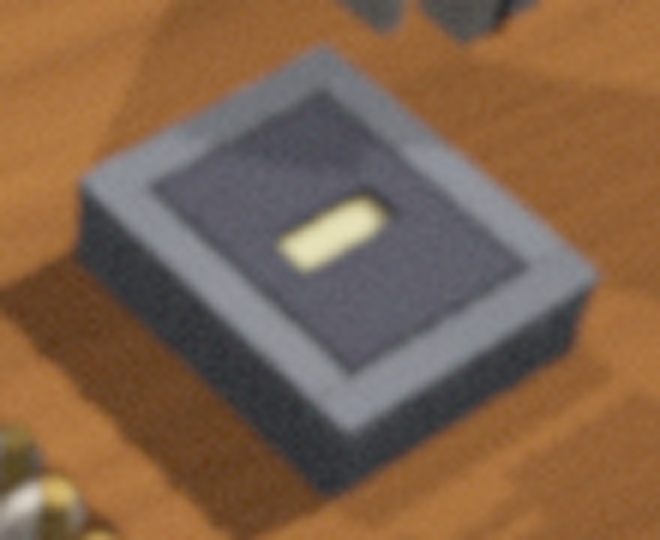

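```bash
python3 -m creep '[[0,-0.08,0,0,0,0.08,0],[0,-0.08,0,0,0,0.08,0],[0,-0.08,0,0,0,0.08,0],[0,-0.08,0,0,0,0.08,0],[0,-0.08,0,0,0,0.08,0],[0,-0.08,0,0,0,0.08,0],[0,-0.08,0,0,0,0.08,0],[0,-0.08,0,0,0,0.08,0],[0,-0.08,0,0,0,0.08,0.5],[-0.006,-0.08,0,0,0,0.098,0.5],[0,-0.086,0,0,0,0,0.5],[0,0,0,0,0,0,0.5]]'
python3 - <<'E'
from h import *
rep(166,[553.4,-247,100])
c=imaging.calibration("wrist");im=imaging.capture("wrist");cv2.imwrite("pics/wrist3.png",im)
for r in search_frame("shell_stone_center","wrist"): print(r)
E
```

```text
time: 8.85
ee_pos: [552.4, -249.8, 237.9]
eef_rot: [0.087, -0.7, 0.087, 0.703]
force: [-0.1, 0.3, -0.8]
opening: 0.398
t 8.85 pos [ 552.4 -249.8  237.9] F [-0.07  0.31 -0.8 ] op 0.398 q [-0.1   0.29 -0.22 -0.   -1.07 -0.14]
x [-3.7e-03  6.0e-04 -1.0e+00] jaw yaw 165.79
rotvec/1.5 [-0.0004 -0.0025  0.0024] deg [-0.03 -0.21  0.21]
shift/500 [ 0.002   0.0057 -0.2758]
{'at': [598.1, -331.3, 7.7], 'confidence': 0.87}
{'at': [553.4, -252.3, 50.2], 'confidence': 0.71}
{'at': [662.4, -214.4, 8.6], 'confidence': 0.61}
```

View pics/wrist3.png

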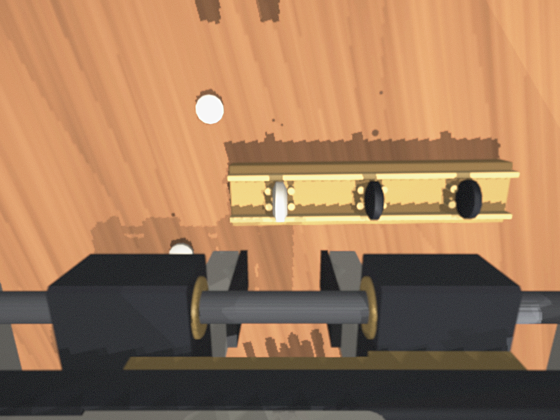

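Run:
```python
from h import *
c=imaging.calibration("wrist");im=cv2.imread("pics/wrist3.png")
z=cv2.resize(im,None,fx=4,fy=4,interpolation=cv2.INTER_CUBIC)
def ov(C,yaw):
  a=np.radians(yaw);X=np.array([np.cos(a),np.sin(a),0]);Y=np.array([-X[1],X[0],0]);C=np.array([*C,37.])
  t=np.linspace(0,2*np.pi,60)
  for h,r in((6,11),(-6,11),(3,17),(-3,17)):
    P=[C+h*X+r*(np.cos(s)*Y+np.sin(s)*np.array([0,0,1])) for s in t]
    cv2.polylines(z,[(proj("wrist",P,c)*4+1.5).round().astype(int)],True,(0,0,255) if r==17 else (255,0,0),1)
ov((553.4,-247.1),-13.9)
cv2.imwrite("pics/wrist3z.png",z[580:940,900:1640])
```

```text
(no output)
```

View pics/wrist3z.png

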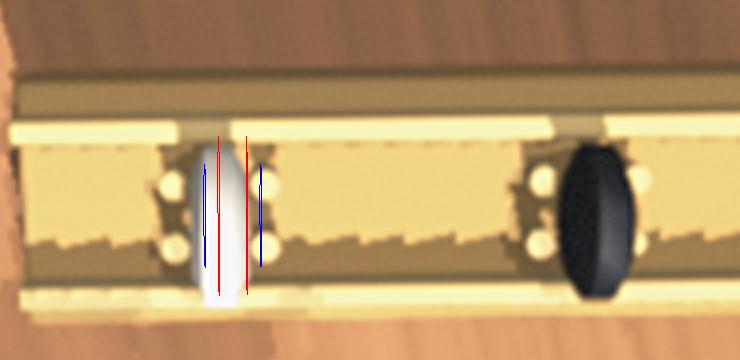

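Run:
```python
from h import *
c=imaging.calibration("wrist");im=cv2.imread("pics/wrist3.png")
z=cv2.resize(im,None,fx=6,fy=6,interpolation=cv2.INTER_CUBIC)
def ov(C,yaw):
  a=np.radians(yaw);X=np.array([np.cos(a),np.sin(a),0]);Y=np.array([-X[1],X[0],0]);C=np.array([*C,37.])
  t=np.linspace(0,2*np.pi,60)
  for h,r in((6,11),(-6,11),(3,17),(-3,17)):
    P=[C+h*X+r*(np.cos(s)*Y+np.sin(s)*np.array([0,0,1])) for s in t]
    cv2.polylines(z,[(proj("wrist",P,c)*6+2.5).round().astype(int)],True,(0,0,255) if r==17 else (255,0,0),1)
ov((556.2,-246.1),-13.9)
a=np.radians(-13.9);X=np.array([np.cos(a),np.sin(a)])
ov(np.array((556.2,-246.1))-80*X,-13.9); ov(np.array((556.2,-246.1))-160*X,-13.9)
print(np.array((556.2,-246.1))-160*X)
cv2.imwrite("pics/wrist3z.png",z[900:1400,1500:2000]);cv2.imwrite("pics/wrist3y.png",z[900:1400,2100:2900])
```

```text
[ 400.88536295 -207.6635132 ]
```

View pics/wrist3z.png

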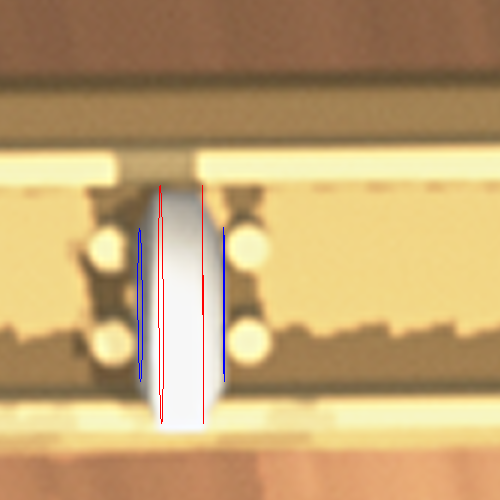

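View pics/wrist3y.png

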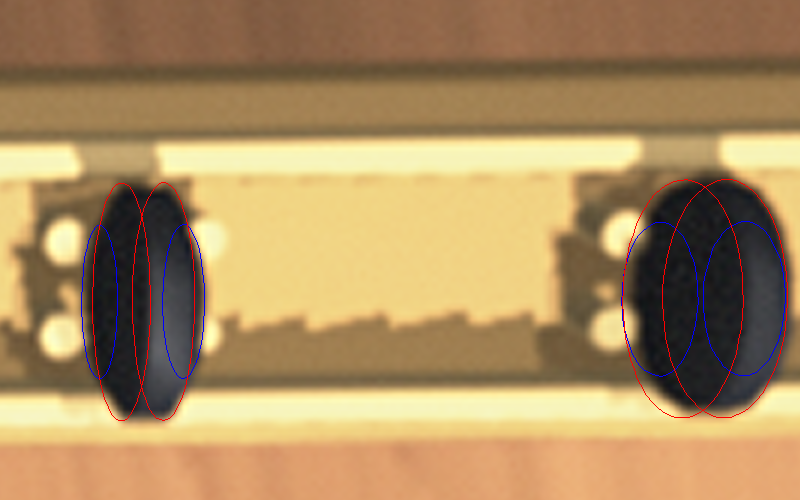

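```bash
python3 -m creep '[[0,0,0,0,0,0,0.5]]' ; python3 -c "
from h import *
rep(166.1,[556.1,-245.5,99])"
```

```text
time: 9.07
ee_pos: [553.4, -246.9, 239.5]
eef_rot: [0.086, -0.701, 0.086, 0.702]
force: [-0.0, 0.0, 0.4]
opening: 0.498
t 9.075 pos [ 553.4 -246.9  239.5] F [-0.02  0.01  0.36] op 0.498 q [-0.1   0.29 -0.22 -0.   -1.07 -0.15]
x [-1.2e-03  4.0e-04 -1.0e+00] jaw yaw 166.02
rotvec/1.5 [-0.0003 -0.0008  0.0009] deg [-0.02 -0.07  0.08]
shift/500 [ 0.0055  0.0027 -0.2809]
```

Run:
```python
from h import *
c=imaging.calibration("wrist");im=imaging.capture("wrist");cv2.imwrite("pics/wrist4.png",im)
rep()
z=cv2.resize(im,None,fx=6,fy=6,interpolation=cv2.INTER_CUBIC)
def ov(C,yaw):
  a=np.radians(yaw);X=np.array([np.cos(a),np.sin(a),0]);Y=np.array([-X[1],X[0],0]);C=np.array([*C,37.])
  t=np.linspace(0,2*np.pi,60)
  for h,r in((6,11),(-6,11),(3,17),(-3,17)):
    P=[C+h*X+r*(np.cos(s)*Y+np.sin(s)*np.array([0,0,1])) for s in t]
    cv2.polylines(z,[(proj("wrist",P,c)*6+2.5).round().astype(int)],True,(0,0,255) if r==17 else (255,0,0),1)
C=np.array((554.5,-247.1))
a=np.radians(-13.9);X=np.array([np.cos(a),np.sin(a)])
for k in(0,80,160): ov(C-k*X,-13.9)
cv2.imwrite("pics/wrist4z.png",z[900:1400,1450:2000]);cv2.imwrite("pics/wrist4y.png",z[900:1400,2050:2850])
```

```text
t 9.125 pos [ 553.5 -246.7  239.7] F [-0.13  0.43  0.04] op 0.498 q [-0.1   0.29 -0.22 -0.   -1.07 -0.15]
x [-8.e-04  2.e-04 -1.e+00] jaw yaw 166.05
```

View pics/wrist4z.png

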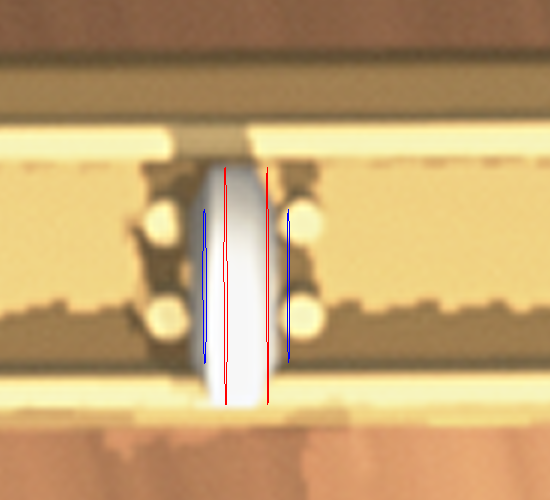

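View pics/wrist4y.png

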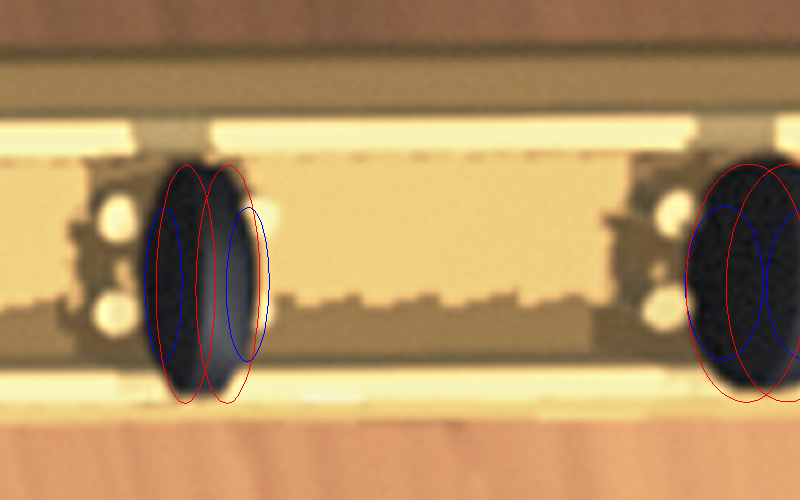

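```bash
python3 -m creep '[[0.0046,-0.0012,-0.06,0,0,0,0.5],[0,0,-0.08,0,0,0,0.5],[0,0,-0.06,0,0,0,0.5],[0,0,-0.02,0,0,0,0.5],[0,0,0,0,0,0,0.5],[0,0,0,0,0,0,0.5]]'
python3 - <<'E'
from h import *
c=imaging.calibration("wrist");im=imaging.capture("wrist");cv2.imwrite("pics/wrist5.png",im)
rep(166.1,[555.8,-247.4,99])
E
```

```text
time: 9.88
ee_pos: [556.8, -248.2, 131.6]
eef_rot: [-0.086, 0.703, -0.086, -0.701]
force: [0.4, -0.5, 0.1]
opening: 0.5
t 9.925 pos [ 556.7 -248.2  131.7] F [0.19 0.01 0.32] op 0.5 q [-0.1   0.4  -0.33  0.   -0.84 -0.15]
x [ 2.4e-03 -5.0e-04 -1.0e+00] jaw yaw 166.02
rotvec/1.5 [0.0003 0.0016 0.001 ] deg [0.03 0.14 0.08]
shift/500 [-0.0018  0.0017 -0.0654]
```

View pics/wrist5.png

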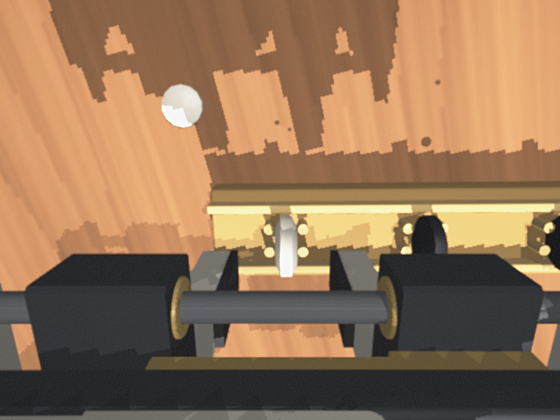

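```bash
python3 -m creep '[[0,0,-0.03,0,0,0,0.5],[0,0,-0.025,0,0,0,0.5],[0,0,-0.008,0,0,0,0.5],[0,0,0,0,0,0,0.5],[0,0,0,0,0,0,0.5]]'
python3 - <<'E'
from h import *
c=imaging.calibration("wrist");im=imaging.capture("wrist");cv2.imwrite("pics/wrist6.png",im)
im=imaging.capture("scene");cv2.imwrite("pics/scene6.png",cv2.resize(im[130:320,80:290],None,fx=3,fy=3))
rep(166.1,[555.8,-247.4,99])
E
```

```text
time: 10.55
ee_pos: [556.1, -248.3, 98.8]
eef_rot: [-0.086, 0.702, -0.086, -0.702]
force: [-0.5, -0.9, 0.1]
opening: 0.504
t 10.65 pos [ 556.1 -248.3   99. ] F [-0.31  0.07  0.16] op 0.5 q [-0.1   0.44 -0.36  0.   -0.77 -0.15]
x [ 6.e-04 -1.e-04 -1.e+00] jaw yaw 165.99
rotvec/1.5 [0.0001 0.0004 0.0013] deg [0.01 0.03 0.11]
shift/500 [-0.0006  0.0017  0.    ]
```

View pics/wrist6.png

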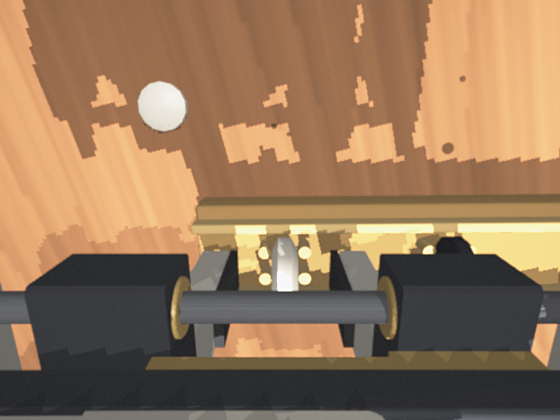

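View pics/scene6.png

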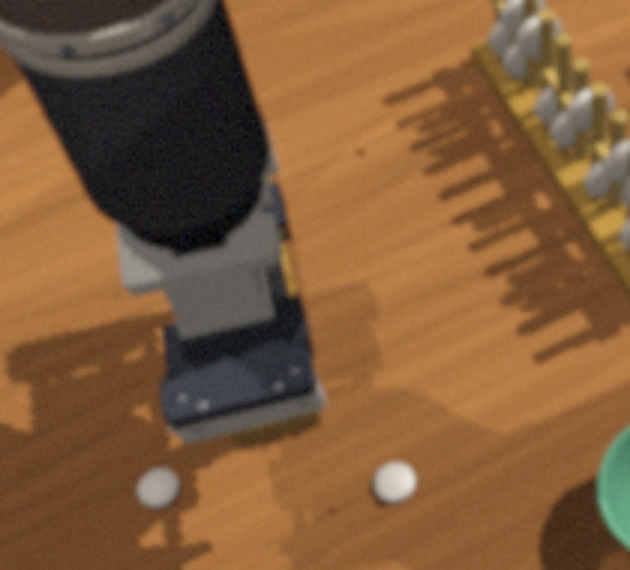

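```bash
python3 -m creep '[[0,0.0016,0,0,0,0,0.2],[0,0,0,0,0,0,0.2],[0,0,0,0,0,0,0],[0,0,0,0,0,0,0],[0,0,0,0,0,0,0],[0,0,0,0,0,0,0]]' 15
python3 -m creep '[[0,0,0.01,0,0,0,0],[0,0,0.02,0,0,0,0],[0,0,0.06,0,0,0,0],[0,0,0.08,0,0,0,0],[0,0,0.08,0,0,0,0],[0,0,0.05,0,0,0,0],[0,0,0,0,0,0,0],[0,0,0,0,0,0,0]]'
python3 - <<'E'
from h import *
c=imaging.calibration("wrist");im=imaging.capture("wrist");cv2.imwrite("pics/wrist7.png",im)
rep(185.7,[516.1,191.9,260])
im=imaging.capture("scene");cv2.imwrite("pics/scene7.png",im)
im=imaging.capture("top");cv2.imwrite("pics/top7.png",im)
E
```

```text
time: 11.4
ee_pos: [555.9, -247.4, 98.7]
eef_rot: [0.086, -0.702, 0.086, 0.702]
force: [-0.3, 0.9, 0.4]
opening: 0.13
time: 12.4
ee_pos: [555.5, -247.3, 248.7]
eef_rot: [-0.086, 0.702, -0.086, -0.702]
force: [-0.6, 0.6, -0.8]
opening: 0.133
t 12.45 pos [ 555.4 -247.2  248.1] F [-0.31  0.85 -0.22] op 0.136 q [-0.1   0.28 -0.2  -0.   -1.09 -0.15]
x [-9.e-04  4.e-04 -1.e+00] jaw yaw 165.98
rotvec/1.5 [-2.000e-04 -7.000e-04  2.295e-01] deg [-1.000e-02 -6.000e-02  1.972e+01]
shift/500 [-0.0785  0.8783  0.0237]
```

View pics/wrist7.png

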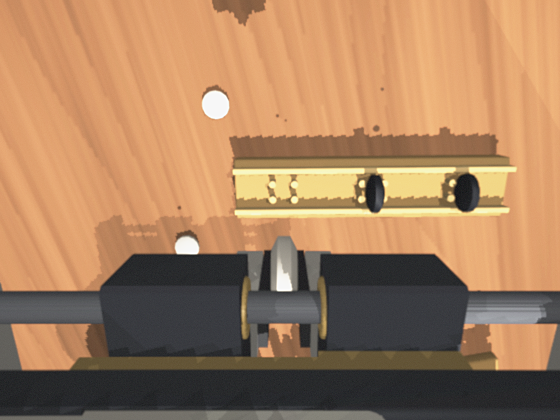

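View pics/scene7.png

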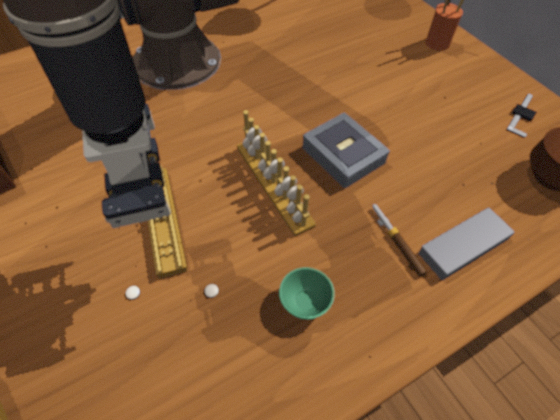

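```bash
python3 -m creep '[[-0.004,0.04,0,0,0,0.01,0],[-0.008,0.075,0,0,0,0.02,0],[-0.007,0.08,0,0,0,0.02,0],[-0.007,0.08,0,0,0,0.02,0],[-0.007,0.08,0,0,0,0.02,0],[-0.007,0.08,0,0,0,0.02,0],[-0.007,0.08,0,0,0,0.02,0],[-0.007,0.08,0,0,0,0.02,0],[-0.007,0.08,0,0,0,0.02,0],[-0.007,0.08,0,0,0,0.02,0],[-0.006,0.075,0,0,0,0.02,0],[-0.0045,0.0483,0,0,0,0.0195,0]]'
python3 -m creep '[[0,0,-0.03,0,0,0,0],[0,0,-0.06,0,0,0,0],[0,0,-0.04,0,0,0,0],[0,0,0,0,0,0,0],[0,0,0,0,0,0,0]]'
python3 - <<'E'
from h import *
c=imaging.calibration("wrist");im=imaging.capture("wrist");cv2.imwrite("pics/wrist8.png",im)
rep(185.7,[516.1,191.9,128])
im=imaging.capture("scene");cv2.imwrite("pics/scene8.png",cv2.resize(im[60:200,260:420],None,fx=4,fy=4,interpolation=cv2.INTER_CUBIC))
E
```

```text
time: 14.05
ee_pos: [515.6, 193.9, 248.3]
eef_rot: [-0.036, -0.706, -0.036, 0.706]
force: [0.3, -0.1, -1.3]
opening: 0.138
time: 14.68
ee_pos: [516.8, 191.6, 184.0]
eef_rot: [0.035, 0.706, 0.035, -0.706]
force: [-0.3, -0.1, -0.3]
opening: 0.135
t 14.725 pos [516.9 191.8 184.4] F [-0.21 -0.13 -0.13] op 0.13 q [ 0.71  0.25 -0.41  0.   -0.91 -0.61]
x [ 1.e-03  5.e-04 -1.e+00] jaw yaw -174.29
rotvec/1.5 [-0.0004  0.0006 -0.0001] deg [-0.03  0.06 -0.01]
shift/500 [-0.0017  0.0002 -0.1128]
```

View pics/wrist8.png

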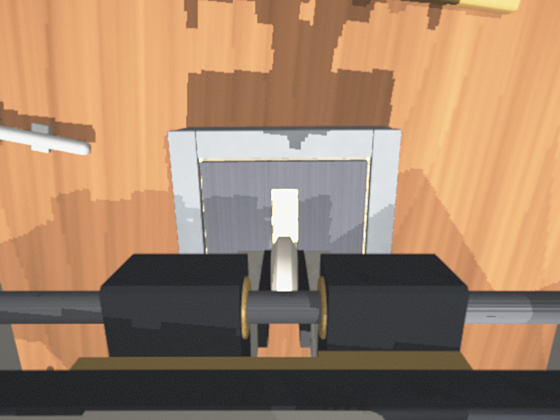

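View pics/scene8.png

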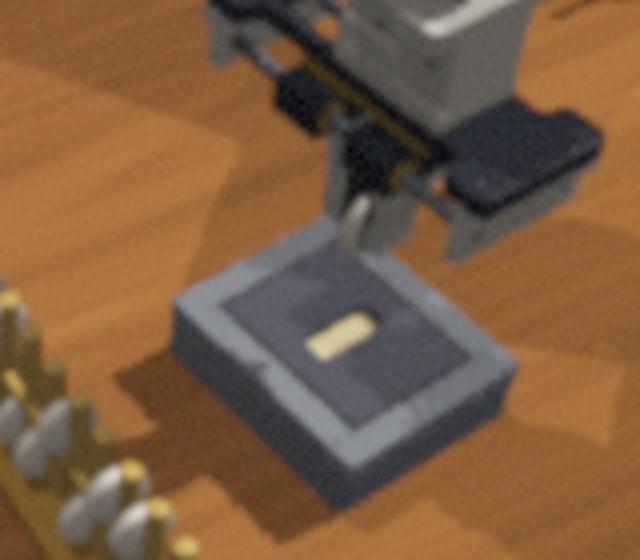

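Run:
```python
from h import *
c=imaging.calibration("wrist");im=imaging.capture("wrist");s,M=tool();rep(185.7,[516.1,191.9,128]);cv2.imwrite("pics/wrist9.png",im)
k=5;z=cv2.resize(im,None,fx=k,fy=k,interpolation=cv2.INTER_CUBIC)
a=np.radians(5.7);X=np.array([np.cos(a),np.sin(a),0]);Y=np.array([-X[1],X[0],0]);B=np.array([516.1,191.9,44])
def pl(P,col): cv2.polylines(z,[(proj("wrist",P,c)*k+(k-1)/2).round().astype(int)],True,col,1)
for hx,hy in((75,62),(57,44),(9,23)):
  pl([B+i*hx*X+j*hy*Y for i,j in((1,1),(1,-1),(-1,-1),(-1,1))],(0,0,255))
C=s["ee_pos"]+62*M[:,0];A=M[:,2];W=M[:,1]
t=np.linspace(0,2*np.pi,60)
for h,r in((6,11),(-6,11),(3,17),(-3,17)): pl([C+h*A+r*(np.cos(q)*W+np.sin(q)*M[:,0]) for q in t],(0,200,0))
cv2.imwrite("pics/wrist9z.png",z[800:1400,1040:1800])
```

```text
t 14.825 pos [517.  191.8 184.6] F [0.25 0.83 1.27] op 0.138 q [ 0.71  0.25 -0.41  0.   -0.91 -0.61]
x [ 1.3e-03  9.0e-04 -1.0e+00] jaw yaw -174.29
rotvec/1.5 [-0.0006  0.0009 -0.0001] deg [-0.05  0.07 -0.01]
shift/500 [-1.800e-03  1.000e-04 -1.131e-01]
```

View pics/wrist9z.png

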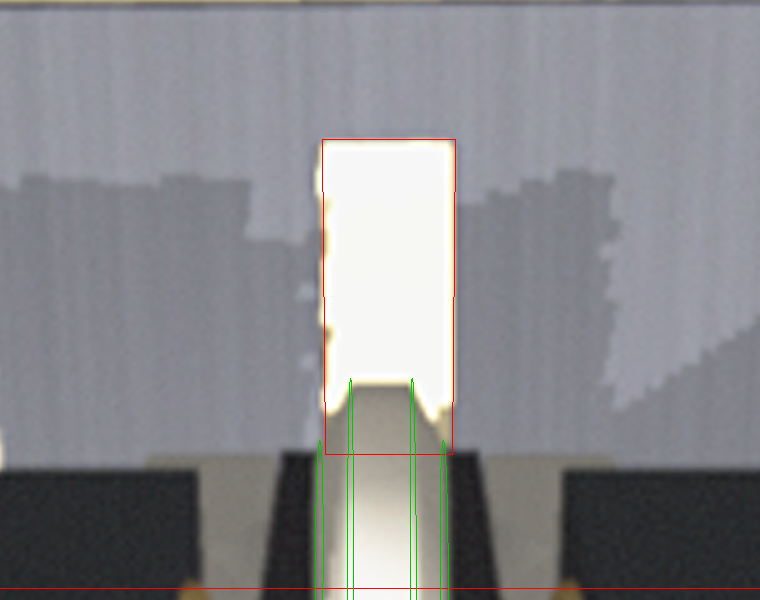

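```bash
python3 -m creep '[[-0.0014,0,-0.03,0,0,0,0],[0,0,-0.035,0,0,0,0],[0,0,-0.025,0,0,0,0],[0,0,-0.014,0,0,0,0],[0,0,-0.006,0,0,0,0],[0,0,0,0,0,0,0],[0,0,0,0,0,0,0],[0,0,0,0,0,0,0]]'
python3 - <<'E'
from h import *
rep(185.7,[516.2,191.9,129])
c=imaging.calibration("wrist");im=imaging.capture("wrist");s,M=tool();rep(185.7,[516.2,191.9,129])
k=5;z=cv2.resize(im,None,fx=k,fy=k,interpolation=cv2.INTER_CUBIC)
a=np.radians(5.7);X=np.array([np.cos(a),np.sin(a),0]);Y=np.array([-X[1],X[0],0]);B=np.array([516.1,191.9,44])
def pl(P,col): cv2.polylines(z,[(proj("wrist",P,c)*k+(k-1)/2).round().astype(int)],True,col,1)
for hx,hy in((75,62),(57,44),(9,23)):
  pl([B+i*hx*X+j*hy*Y for i,j in((1,1),(1,-1),(-1,-1),(-1,1))],(0,0,255))
C=s["ee_pos"]+62*M[:,0];A=M[:,2];W=M[:,1]
t=np.linspace(0,2*np.pi,60)
for h,r in((6,11),(-6,11),(3,17),(-3,17)): pl([C+h*A+r*(np.cos(q)*W+np.sin(q)*M[:,0]) for q in t],(0,200,0))
cv2.imwrite("pics/wrist10z.png",z[800:1400,1040:1800])
im=imaging.capture("scene");cv2.imwrite("pics/scene10.png",cv2.resize(im[80:200,280:410],None,fx=5,fy=5,interpolation=cv2.INTER_CUBIC))
im=imaging.capture("top");cv2.imwrite("pics/top10.png",im)
E
```

```text
time: 15.82
ee_pos: [516.1, 191.9, 129.1]
eef_rot: [0.035, 0.706, 0.035, -0.706]
force: [0.7, 0.5, -0.5]
opening: 0.137
t 15.825 pos [516.1 191.9 129.1] F [ 0.67  0.54 -0.51] op 0.137 q [ 0.71  0.32 -0.47  0.   -0.78 -0.61]
x [ 6.e-04  5.e-04 -1.e+00] jaw yaw -174.28
rotvec/1.5 [-0.0003  0.0004 -0.0002] deg [-0.03  0.03 -0.02]
shift/500 [ 0.0003  0.0001 -0.0001]
t 15.875 pos [516.1 191.9 129. ] F [ 0.29  0.01 -0.57] op 0.138 q [ 0.71  0.32 -0.47  0.   -0.78 -0.61]
x [ 6.e-04  4.e-04 -1.e+00] jaw yaw -174.28
rotvec/1.5 [-0.0003  0.0004 -0.0002] deg [-0.03  0.03 -0.02]
shift/500 [ 0.0003  0.0001 -0.0001]
```

View pics/wrist10z.png

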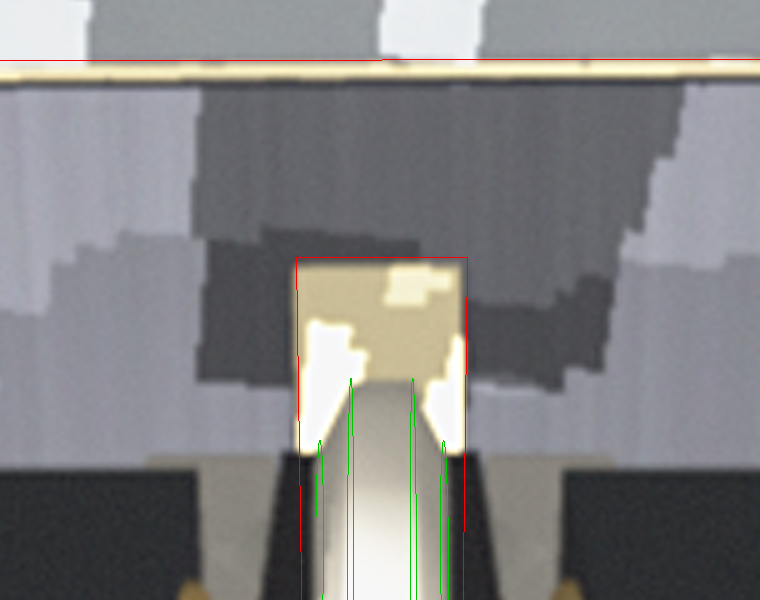

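View pics/scene10.png

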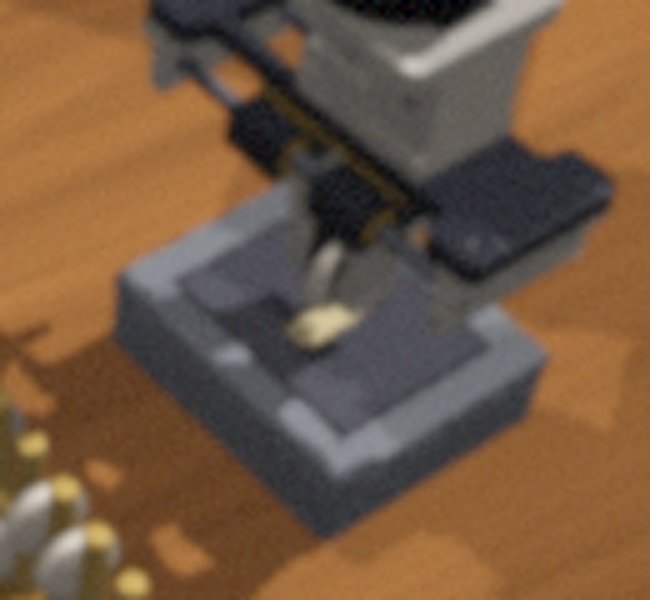

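View pics/top10.png

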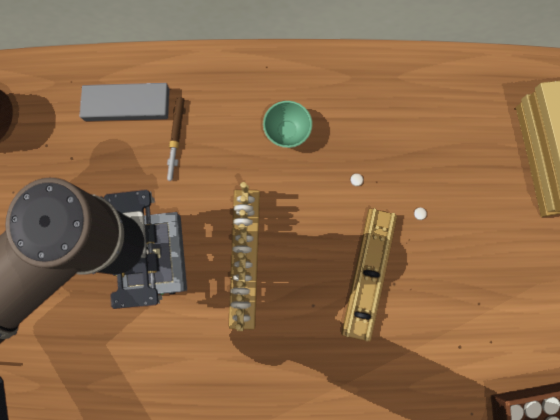

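```bash
python3 -m creep '[[0,0,0,0,0,0,0],[0,0,0,0,0,0,0]]'; python3 -c "
from bench import job;print(job.job_done())"
```

```text
time: 16.23
ee_pos: [515.9, 191.8, 128.7]
eef_rot: [0.035, 0.706, 0.035, -0.706]
force: [-0.2, 0.1, 0.1]
opening: 0.133
the job is handed in; nothing more can be done
None
```

The job is done and handed in at 16.2 s on the robot's clock; no verdict was reported.

- **Plate:** I pressed the slit plate down with closed fingers until the force reached about 21 N. Afterwards the pictures showed it level and flush with the rim.
- **Stone:** I took the white stone by its faces with a 15 N grip. It crossed the rack with its lower edge about 59 mm above the rack's tops, going by the commanded path.
- **Final pose:** The stone is still held on edge, in line with the slit, with about 6 mm of clearance to the plate. That clearance comes from the arm's pose and the stone's size.

**Last checks:**
- In the wrist picture the stone sat within about 0.5 mm of the slit's centre line. Along the slit's length it agreed to about 1 mm, with the arm's pose and my earlier fit as the only guide, since the gripper hid the far end.
- The jaws were in line with the slit to within 0.1°.
- The arm was still, with no contact force beyond noise, and the opening matched the stone's thickness (about 12 mm).
- In the top picture the slates, bowl, burnisher and rack stood where they were at the start.

**One correction:** My first wrist-camera fix of the stone was 2–3 mm off because the arm was still settling. I retook it before the grasp.

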